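Gauge the blind socket of a kitchen-roll stand

TASK

A new upright has to be cut for the kitchen-roll stand: take the depth gauge out of its steel holder, lower its rod upright into the socket of the square wooden stand base until the rod itself stands on the bottom (the sliding collar meets the rim well before that and must be pushed up the rod by it), and keep it there with a light steady press of about 10 N for two seconds. Then draw it straight out and hang it gently back upright in the holder, with the collar left where the rim set it and never touched by hand or knocked, and leave everything else alone.

Things in the scene. Friction and masses are not known exactly. Their poses are not given: they have to be found in the camera images.
- gauge: depth gauge, loose, 0.15 to 0.25 kg. Origin: centre of the rod's lower end; z up the rod. Steel rod 12 mm thick (last 3 mm taper to 8 mm); 85 mm up it a steel flange 44 mm wide, 8 mm thick; above it a dark wooden handle 24 x 24 mm, sides along the gauge's x and y, 93 to 145 mm above the origin, with a 3 mm button on top. It starts hanging upright in the holder by its flange, origin 10 mm above the worktop
- grip (a point): centre of the gauge's wooden handle, 119 mm above the rod's lower end; axes as the gauge
- collar (a joint): aluminium collar that slides on the gauge's rod (28 mm wide, 14 mm tall); value in m, grows up the rod; its underside is value + 10 mm above the rod's lower end. It starts at 3 to 10 mm, can go to 55 mm, and stays where it is left: it takes 4 N to slide it, a push under 3 N does not shift it
- collar_under (a point): centre of the collar's underside, on the rod's axis; it is level with the socket's mouth when the collar sits on the rim
- foot: the lowest 8 mm of the gauge's rod, fixed to it, with the tapered end; same origin and axes as the gauge
- stand_base: square light-wood block, fixed, 90 x 90 mm, 65 mm tall on a 98 mm plinth, origin at the centre of its underside, z up. In the middle of its top a round blind socket, 15 mm wide; how deep it is nobody knows: between 32 and 50 mm. Its bottom is flat and hard
- socket_liner: the light-wood insert inside the base that carries the bottom of the socket; its origin is the centre of the base's underside (it does not tell the depth)
- socket (a point): centre of the socket's mouth, in the top face of the stand base, 65 mm above the worktop
- holder: upright round steel tube, fixed, 60 mm wide, 95 mm tall, bore 34 mm right through (the collar passes in it with 3 mm to spare all round); origin at the centre of its underside
- holder_mouth (a point): centre of the holder's upper rim, 95 mm above the worktop; the gauge's flange rests on this rim
- coffee_tin: bystander: round black tin, 79 mm wide, 113 mm tall, origin at the centre of its underside
- honey_jar: bystander: amber jar, 55 mm wide, 81 mm tall, origin at the centre of its underside
- tablespoon: bystander: steel spoon lying flat, 188 x 39 x 16 mm, origin under its middle
- lemon: bystander: a lemon, 72 x 57 x 58 mm
- glass_bowl: bystander: glass bowl, 97 mm wide, 58 mm tall, origin at the centre of its underside
Not all that is in view belongs to the job. Leave any orange or yellow look-alike of the gauge alone.

How it is judged:
By the outcome, as a careful person would: the job done as asked, in the order asked, and still so for the second after the job is handed in, with the robot touching nothing.
It also fails if it takes over 72 s, if anything falls off the work surface, if the arm or the gripper's body presses on something with over 40 N, if the wrist force passes 120 N, or if a joint passes its speed limit or range.

ROBOT

A 6-joint arm with a two-finger parallel gripper is mounted at the origin on a cart in front of the work surface, level with it; the furniture and walls round the work are solid. World frame = base frame: x ahead of the robot, y to its left, z up, the work surface at z = 0. Lengths are in mm, angles in degrees, forces in N, time in s.
With the tool pointing down it reaches from about 300 to 750 mm from the base axis. Payload 8.5 kg.
Tool frame: the origin (TCP) lies between the finger pads; the fingertips stand 25 mm ahead of it and the grasp point (between the pads) lies 6 mm ahead of it; z points along the fingers, y is the direction in which the jaws open and shut (so a half turn about z gives the same grasp; the last joint's range is limited). The gripper opens to 85 mm and grips with 20 to 120 N. Pads are 22 mm wide; open, the fingers measure 114 mm over their backs; the gripper's body (76 mm by 85 mm) begins 54 mm behind the grasp point. The pads swing forward as they close: fully open they stand 13 mm farther back than shut.
Start: joints at [-84.758, 21.807, 74.336, -0, 83.858, -12.336], TCP at [166.099, -524.301, 256.322] pointing down, gripper open.
Joint ranges: [-178.18, 178.18], [-50.72, 133.34], [12.68, 142.11], [-81.47, 261.47], [9.98, 163.14], [-165.26, 165.26]. Speed limits (degrees/s): [136.94, 136.94, 180, 180, 180, 180].

INTERFACE

Orientations are given as [roll, pitch, yaw] about the fixed x, y, z axes, in that order (R = Rz(yaw) Ry(pitch) Rx(roll)).
In Python, from plant import arm, optics, job gives the robot as it stands.
- The arm moves only by the tool servo_tool, never from a script. Its argument "steps" is a list of rows, each a list of 6 numbers: the shift along the tool's x, y, z in cm, then the turn, a rotation vector about the tool's x, y, z in degrees. A call has 1 to 8 rows; each row shifts and turns the pose as measured when the row begins, along the tool's axes as they then stand; what a row does not reach is not made up. A row lasts 1/12 s, in which the tool goes at most 41.7 mm and 7.16 degrees, less where a joint would pass 70% of its speed; a pose out of reach is approached as far as the arm can. A call with a gripper value outside its range is refused whole. "fingers" is the opening, from 0 (shut) to 1 (fully open), set as the call begins (left out, the last holds). The fingers move at their own pace and stop on an object; "force" is the grip in N (left out, the last holds). Time passes only in rows, so rows that do not move let the fingers close. It gives the time, the measured TCP pose, the force and the opening at its end, in the units of the state.
- arm.sense(): the state, without advancing time (a new reading comes with each control period).
- optics.get_image(name): name is "scene" or "top"; returns a dict with "img" (400x640x3 uint8, red, green, blue), "range_z" (400x640 float32, mm along the optical axis (not along the pixel's ray), 0 where there is no reading), "fx", "fy", "cx", "cy" (pixels), "k1" (the pictures are not rectified: a ray, as slopes to the right and down, at radius r is drawn at 1 + k1 r^2 times it, then the intrinsics apply), "cam_to_world" (4x4, takes a point from camera to world coordinates). Camera axes: x right, y down, z forward; pixel columns grow to the right and rows downward; lengths in mm; the calibration is good to about 2 mm. A picture is of the moment at which its call begins.
- job.hand_in(): hands the job in, once; it reports no verdict.
The state is a dict: "t": time; "joint_positions": joint angles; "qvel": joint speeds; "joint_efforts": joint torques, N m; "position": TCP position; "orientation": TCP orientation; "force": force on the tool from outside, world axes, zero at the start; "moment": the same for the moment, N m; "opening": opening from 0.0 (shut) to 1.0 (fully open).
Only numpy, scipy, OpenCV 4.12 (cv2) and the standard library are available. Lean on these libraries where they do the work, as an engineer would, in place of code of your own. Each camera call takes 0.05 s, during which the arm holds its last target. There are 200 camera calls.

## Working session

There is one attempt and no reset: what is moved stays moved. The work goes in short steps, Python scripts to look and compute and a tool call to move; the robot and the scene stay as the last step left them, time stands still between calls to the robot, and variables do not carry over. Pictures are saved under pics/ and viewed, about 8 in all and at most 12, crops included, and the job is handed in when it is done.

Besides the shell and the picture viewer there is one more tool, called after ">>>" by a JSON object that holds its "method" and its "body". servo_tool: Moves the arm, as the interface text tells. Its arguments: {"type":"object","properties":{"steps":{"type":"array","items":{"type":"array","items":{"type":"number"}}},"fingers":{"type":"number"},"force":{"type":"number"}},"required":["steps"]}

```bash
mkdir -p pics; cat > h.py <<'E'
import numpy as np, cv2
from plant import arm, optics, job
def rays(c, uv):
    K=np.array([[c['fx'],0,c['cx']],[0,c['fy'],c['cy']],[0,0,1.]])
    p=cv2.undistortPoints(np.float64(uv).reshape(-1,1,2),K,np.array([c['k1'],0,0,0,0.]))[:,0]
    return np.c_[p,np.ones(len(p))]
def onplane(c,uv,z):
    T=np.array(c['cam_to_world']); d=rays(c,uv)@T[:3,:3].T; o=T[:3,3]
    return o+d*((z-o[2])/d[:,2])[:,None]
def cloud(c):
    v,u=np.mgrid[:400,:640]; uv=np.c_[u.ravel(),v.ravel()]
    T=np.array(c['cam_to_world']); P=rays(c,uv)*c['range_z'].reshape(-1,1)
    return (P@T[:3,:3].T+T[:3,3]).reshape(400,640,3)
E
python3 - <<'E'
from h import *
for n in('scene','top'):
    c=optics.get_image(n); cv2.imwrite(f'pics/{n}0.png',c['img'][...,::-1]); np.save(f'{n}0.npy',c,allow_pickle=True)
    print(n,c['fx'],c['k1'],np.round(c['cam_to_world'],3).tolist())
print(arm.sense())
E
```

```text
scene 475.09939571122067 -0.0751618831288641 [[-0.784, -0.287, 0.55, -9.543], [-0.62, 0.326, -0.714, 500.312], [0.026, -0.901, -0.433, 531.463], [0.0, 0.0, 0.0, 1.0]]
top 477.395834100081 0.011046814014494751 [[-0.026, -0.981, 0.193, 327.057], [-1.0, 0.027, 0.002, -211.802], [-0.008, -0.193, -0.981, 1176.128], [0.0, 0.0, 0.0, 1.0]]
{'t': 0.1, 'joint_positions': array([-8.47577376e+01,  2.18388332e+01,  7.43770874e+01, -3.65744600e-04,
        8.38587358e+01, -1.23355535e+01]), 'qvel': array([ 0.00374334, -0.04601027, -0.19596114,  0.01437343,  0.02890354,
       -0.00637741]), 'joint_efforts': array([ 3.28942158e-03, -4.49223840e+01, -2.31655365e+01, -1.83925545e-04,
        3.75338175e-03, -8.91987241e-06]), 'position': array([ 166.07869659, -524.09992833,  255.77709975]), 'orientation': array([-1.79926990e+02, -1.55941327e-02,  1.75778454e+01]), 'force': array([ 0.12760488,  0.18772664, -0.59159586]), 'moment': array([-0.04498884,  0.00778896, -0.00418483]), 'opening': 0.998522907339274}
```

View pics/scene0.png

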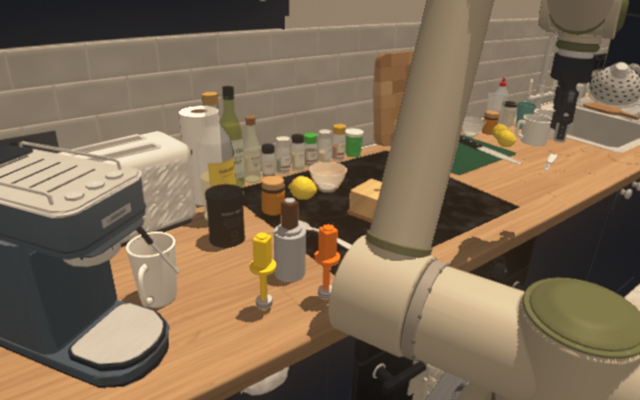

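View pics/top0.png

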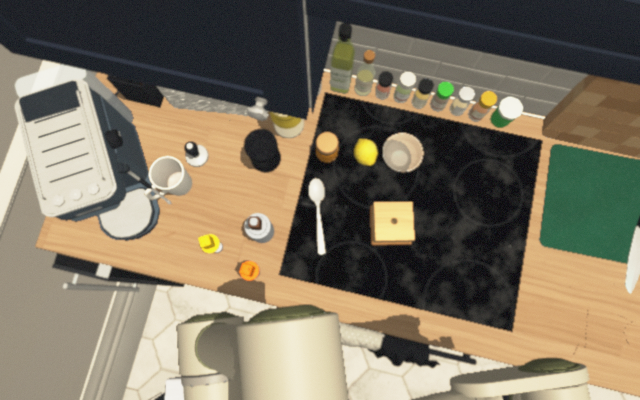

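Scene view: the gauge hangs in the steel holder at about (290,240), with yellow and orange look-alikes at (263,270) and (327,260). In the top view the holder is at about (258,226), the base with its socket at (394,221), and the orange and yellow look-alikes at (249,270) and (210,243).

```bash
python3 - <<'E'
from h import *
t=np.load('top0.npy',allow_pickle=True).item(); s=np.load('scene0.npy',allow_pickle=True).item()
z=lambda c,u,v,w,h,k:cv2.resize(c['img'][v:v+h,u:u+w],None,fx=k,fy=k,interpolation=cv2.INTER_NEAREST)
a=z(t,230,200,50,50,8);b=z(t,362,196,50,50,8);d=z(s,262,190,66,66,6)[:200]
e=z(s,257,190,100,100,4)
im=np.hstack([a,b]); cv2.imwrite('pics/c1.png',im[...,::-1])
P=cloud(t)
for (u0,v0,w,h) in((230,200,50,50),(362,196,60,55)):
    Q=P[v0:v0+h,u0:u0+w].reshape(-1,3); 
    for lo,hi in((140,152),(90,110),(60,70),(-8,8)):
        q=Q[(Q[:,2]>lo)&(Q[:,2]<hi)]
        if len(q): print(lo,hi,len(q),q.min(0).round(1),q.max(0).round(1),q.mean(0).round(1), np.median(q,0).round(1))
# block top face: bright wood contour
S=cloud(s)
q=S[190:290,262:318].reshape(-1,3)
for lo,hi in((138,152),(97,140),(20,90)):
    m=(q[:,2]>lo)&(q[:,2]<hi)&(q[:,0]>200)&(q[:,0]<420)
    print('s',lo,hi,m.sum(),q[m].mean(0).round(1),q[m].min(0).round(1),q[m].max(0).round(1))
E
```

```text
140 152 25 [481.3 -80.4 144.1] [505.5 -56.5 152. ] [488.9 -70.1 148.2] [485.8 -71.4 148.3]
90 110 350 [464.3 -98.2  90.3] [522.4 -38.8 108.5] [489.3 -72.   97.8] [485.1 -75.8  96.6]
60 70 20 [464.9 -97.8  62.6] [504.5 -52.8  69.9] [477.9 -84.9  65.5] [473.2 -89.3  64.7]
-8 8 1828 [ 447.4 -111.8   -6.6] [574.9  12.3   7.7] [ 5.132e+02 -4.620e+01  4.000e-01] [ 5.20e+02 -3.75e+01  4.00e-01]
60 70 1406 [ 455.8 -431.1   60. ] [ 546.3 -340.3   70. ] [ 500.6 -385.4   65.1] [ 500.3 -385.8   65.1]
-8 8 1434 [ 435.3 -468.4   -2.5] [ 575.  -314.3    8. ] [ 503.1 -391.2    4.2] [ 500.9 -393.3    4.3]<stdin>:18: RuntimeWarning: Mean of empty slice.
  ret = um.true_divide(
Traceback (most recent call last):
ValueError: zero-size array to reduction operation minimum which has no identity
```

View pics/c1.png

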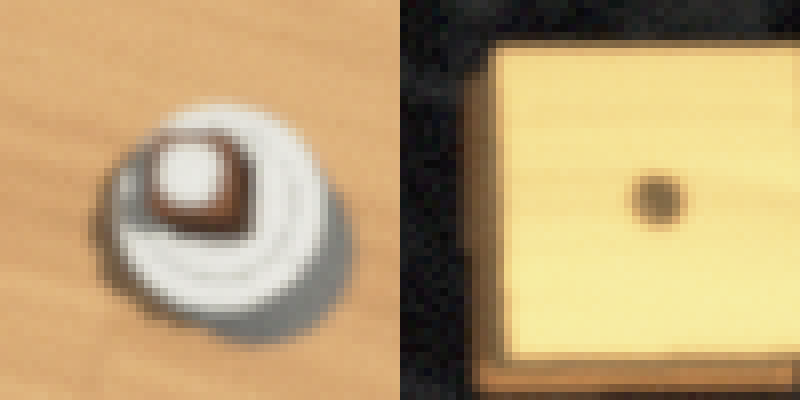

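The crop shows the gauge hanging in the holder, its handle sides nearly parallel to the image axes, and the socket near (393.8,220.5). Next: sub-pixel centres, the handle's yaw, and clearances to the neighbours.

```bash
python3 - <<'E'
from h import *
t=np.load('top0.npy',allow_pickle=True).item(); s=np.load('scene0.npy',allow_pickle=True).item()
g=cv2.cvtColor(t['img'],cv2.COLOR_RGB2GRAY).astype(float)
# socket: darkness centroid
w=np.clip(195-g[212:230,385:403],0,None); v,u=np.mgrid[212:230,385:403]
print('w',w.max()); c=[(u*w).sum()/w.sum(),(v*w).sum()/w.sum()]
print('socket px',c,onplane(t,[c],65).round(1),'area px',(w>30).sum())
# block top corners
hsv=cv2.cvtColor(t['img'],cv2.COLOR_RGB2HSV)
P=cloud(t)
m=((abs(P[...,2]-65)<4)&(np.arange(640)>360)&(np.arange(640)<425)).astype(np.uint8); m[:195]=0;m[255:]=0
m2=((g>190)&(m>0)).astype(np.uint8)
cn=max(cv2.findContours(m2,0,1)[0],key=cv2.contourArea); X=onplane(t,cn[:,0],65)[:,:2].astype(np.float32)
print('block',cv2.minAreaRect(X))
# holder rim
sub=(hsv[...,1]<60)&(g>130); m=np.zeros(g.shape,np.uint8); m[205:245,238:276]=sub[205:245,238:276]
m=((P[...,2]>88)&(P[...,2]<165)).astype(np.uint8); m[:205]=0;m[245:]=0;m[:,:238]=0;m[:,278:]=0
cn=max(cv2.findContours(m,0,1)[0],key=cv2.contourArea); X=onplane(t,cn[:,0],95)[:,:2].astype(np.float32)
print('holder',cv2.minEnclosingCircle(X), cv2.fitEllipse(X))
# handle: button/handle top
R=P[205:245,238:278]; k=(R[...,2]>130); print('handle pts',k.sum(),R[k].mean(0).round(1),R[k].min(0).round(1),R[k].max(0).round(1))
k=(R[...,2]>99)&(R[...,2]<107); print('flange',k.sum(),R[k].mean(0).round(1),R[k].min(0).round(1),R[k].max(0).round(1))
for nme,lo,hi in(('orange',5,14),('yellow',22,32)):
    k=(hsv[...,0]>=lo)&(hsv[...,0]<=hi)&(hsv[...,1]>200)&(hsv[...,2]>120)
    k[:225]=0;k[290:]=0;k[:,:190]=0;k[:,275:]=0
    q=P[k]; q=q[q[:,2]>20]; print(nme,len(q),q.min(0).round(),q.max(0).round(),q.mean(0).round())
q=P[135:170,180:215]; k=q[...,2]>40; print('other',q[k].mean(0).round(),q[k].max(0).round())
f=lambda im,u,v,w,h,K:cv2.resize(im[v:v+h,u:u+w],None,fx=K,fy=K,interpolation=cv2.INTER_CUBIC)
a=f(t['img'],242,208,33,33,12)[:396]; b=f(s['img'],268,190,44,44,9)
cv2.imwrite('pics/c2.png',np.hstack([a,b])[...,::-1])
S=cloud(s); q=S[192:285,272:308]; 
print(q[8:80:8,18].round(0).tolist())
E
```

```text
w 88.0
socket px [np.float64(393.83775351014043), np.float64(220.51014040561623)] [[ 500.8 -386.9   65. ]] area px 28
block ((500.33404541015625, -385.9454040527344), (89.33967590332031, 89.79067993164062), 89.4662094116211)
holder ((492.7564697265625, -68.29673767089844), 30.365680694580078) ((493.06884765625, -68.64168548583984), (57.18016815185547, 58.792694091796875), 113.95291900634766)
handle pts 154 [488.1 -73.2 179.7] [ 327.1 -211.8  130.3] [ 505.5  -56.5 1176.1]
flange 118 [487.6 -74.  102.8] [472.1 -90.2  99.2] [521.  -46.9 106.7]
orange 36 [378. -64.  98.] [405. -39. 147.] [389. -58. 121.]
yellow 239 [437.  22.  87.] [474.  55. 151.] [453.  35. 122.]
other [668.  82. 122.] [ 707.  128. 1176.]
[[492.0, -69.0, 157.0], [482.0, -58.0, 149.0], [483.0, -59.0, 132.0], [483.0, -59.0, 116.0], [480.0, -55.0, 103.0], [474.0, -48.0, 92.0], [473.0, -47.0, 75.0], [475.0, -49.0, 57.0], [473.0, -48.0, 40.0]]
```

View pics/c2.png

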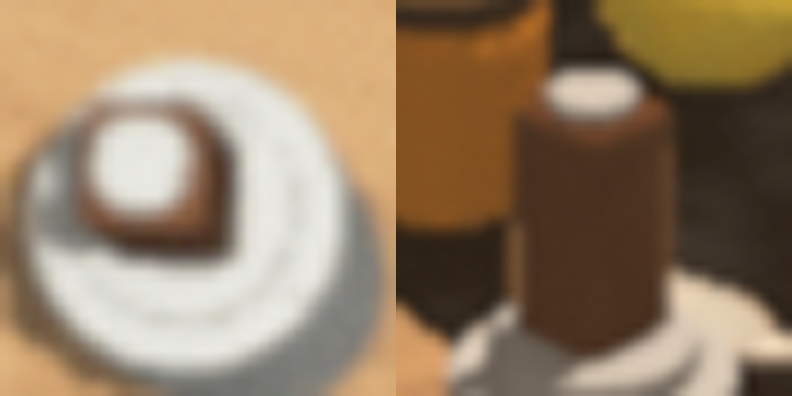

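```bash
python3 - <<'E'
from h import *
t=np.load('top0.npy',allow_pickle=True).item(); s=np.load('scene0.npy',allow_pickle=True).item()
print('rim',onplane(t,[[257.1,225.5]],95).round(1),'button',onplane(t,[[253,221.4]],158).round(1),'scene button',onplane(s,[[289.6,199.5]],158).round(1))
def blob(c,u0,v0,w,h,z):
    hs=cv2.cvtColor(c['img'],cv2.COLOR_RGB2HSV)[v0:v0+h,u0:u0+w]; print(hs[...,2].max(), )
    W=np.clip(c['img'][v0:v0+h,u0:u0+w,2].astype(float)-110,0,None); V,U=np.mgrid[v0:v0+h,u0:u0+w]
    p=[(U*W).sum()/W.sum(),(V*W).sum()/W.sum()]; print(p,onplane(c,[p],z).round(1)); 
blob(t,249,217,8,9,158); blob(s,283,196,14,8,158)
for v in (205,210,215,220): print(s['img'][v,278:302].sum(1).tolist())
E
```

```text
rim [[492.9 -69.   95. ]] button [[492.4 -68.4 158. ]] scene button [[493.1 -68.9 158. ]]
233
[np.float64(253.04463937621833), np.float64(221.0440545808967)] [[493.2 -68.5 158. ]]
221
[np.float64(289.41465863453817), np.float64(199.7535140562249)] [[492.7 -67.9 158. ]]
[244, 244, 220, 178, 155, 154, 160, 164, 170, 182, 193, 202, 208, 202, 191, 177, 170, 167, 164, 167, 159, 121, 103, 104]
[238, 235, 214, 174, 154, 151, 154, 154, 154, 155, 153, 154, 152, 150, 154, 155, 157, 163, 168, 187, 193, 148, 123, 126]
[116, 123, 178, 218, 174, 149, 154, 153, 153, 154, 154, 154, 153, 153, 155, 154, 157, 159, 162, 183, 199, 166, 149, 145]
[105, 122, 193, 236, 181, 150, 152, 152, 157, 153, 156, 155, 158, 155, 153, 153, 154, 157, 163, 225, 355, 411, 332, 281]
```

>>> {"method": "servo_tool", "body": {"steps": [[0,0,0,0,0,0]], "fingers": 1.0}}

```text
t: 0.18
position: [166.1, -524.0, 255.5]
orientation: [-179.9, -0.0, 17.6]
force: [-0.0, -0.5, -0.5]
opening: 0.999
```

The rim, and the button in both views, agree: the gauge axis is at about (493,-68.5), the socket at (500.6,-386.5). Handle sides run along world x/y, so tool yaw 0 suits.

>>> {"method": "servo_tool", "body": {"steps": [[0,0,0,0,0,5.9],[0,0,0,0,0,5.9],[0,0,0,0,0,5.9],[2.4,-3.35,0,0,0,0],[2.4,-3.35,0,0,0,0],[2.4,-3.35,0,0,0,0],[2.4,-3.35,0,0,0,0],[2.4,-3.35,0,0,0,0]]}}

```text
t: 0.85
position: [287.7, -358.7, 252.3]
orientation: [-179.6, 0.1, -1.7]
force: [0.3, -0.7, 0.2]
opening: 1.002
```

>>> {"method": "servo_tool", "body": {"steps": [[2.4,-3.35,0,0,0,-0.8],[2.4,-3.35,0,0,0,-0.8],[2.4,-3.35,0,0,0,0],[2.4,-3.35,0,0,0,0],[2.4,-3.35,0,0,0,0],[2.4,-3.35,0,0,0,0],[2.4,-3.35,0,0,0,0],[1.5,-2.0,0,0,0,0]]}}

```text
t: 1.52
position: [472.6, -97.4, 253.4]
orientation: [-179.6, 0.1, -0.0]
force: [-0.2, -1.2, -0.8]
opening: 1.002
```

>>> {"method": "servo_tool", "body": {"steps": [[0,0,0,0,0,0],[0,0,0,0,0,0]]}}

```text
t: 1.68
position: [474.5, -92.8, 253.0]
orientation: [-179.5, 0.1, 0.4]
force: [-0.6, -0.2, -0.6]
opening: 0.999
```

>>> {"method": "servo_tool", "body": {"steps": [[1.0,-1.2,0,-0.5,0.1,0.4],[0.8,-1.1,0,0,0,0],[0,0,0,0,0,0],[0,0,3,0,0,0],[0,0,3,0,0,0]]}}

```text
t: 2.1
position: [493.5, -73.4, 196.1]
orientation: [179.7, -0.5, -0.2]
force: [0.1, 0.4, -1.4]
opening: 1.001
```

>>> {"method": "servo_tool", "body": {"steps": [[0,0,0,0,0,0],[0,0,0,0,0,0]]}}

```text
t: 2.27
position: [490.7, -74.9, 192.4]
orientation: [179.8, -0.0, -0.3]
force: [-0.5, -0.2, 0.6]
opening: 0.999
```

>>> {"method": "servo_tool", "body": {"steps": [[0.2,-0.65,0,0,0,0],[0,0,0,0,0,0],[0,0,1.5,0.2,0,-0.3],[0,0,1.5,0,0,0],[0,0,1.5,0,0,0],[0,0,0.7,0,0,0],[0,0,0,0,0,0],[0,0,0,0,0,0]]}}

```text
t: 2.93
position: [496.5, -71.3, 148.8]
orientation: [179.7, -0.9, -0.1]
force: [-0.4, 0.2, -0.2]
opening: 1.003
```

```bash
python3 - <<'E'
from h import *
for i in range(3):
    s=arm.sense(); print(s['position'].round(2),s['orientation'].round(2),s['qvel'].round(2)); optics.get_image('top')
E
```

```text
[496.54 -71.33 148.81] [ 1.7967e+02 -8.9000e-01 -1.2000e-01] [-0.   -0.38 -0.52  0.03  0.33 -0.12]
[496.64 -71.36 148.98] [ 1.7966e+02 -9.2000e-01 -1.1000e-01] [ 0.04 -0.21  0.06 -0.06 -0.29  0.04]
[496.65 -71.36 149.  ] [ 1.7966e+02 -9.3000e-01 -1.2000e-01] [-0.03  0.03  0.32  0.04 -0.35 -0.04]
```

>>> {"method": "servo_tool", "body": {"steps": [[-0.35,-0.3,0,0.3,-0.9,0],[0,0,0,0,0,0],[0,0,0.6,0,0,0],[0,0,0.6,0,0,0],[0,0,0,0,0,0]]}}

```text
t: 3.5
position: [493.3, -68.1, 137.6]
orientation: [179.9, -0.1, -0.1]
force: [0.3, 0.1, -0.8]
opening: 0.999
```

>>> {"method": "servo_tool", "body": {"steps": [[0,0,0.15,0,0,0],[0,0,0,0,0,0],[0,0,0,0,0,0],[0,0,0,0,0,0],[0,0,0,0,0,0],[0,0,0,0,0,0],[0,0,0,0,0,0],[0,0,0,0,0,0]], "fingers": 0.0, "force": 25}}

```text
t: 4.17
position: [493.2, -68.2, 135.3]
orientation: [179.9, -0.1, -0.1]
force: [0.6, -0.0, -0.8]
opening: 0.276
```

>>> {"method": "servo_tool", "body": {"steps": [[0,0,0,0,0,0],[0,0,0,0,0,0],[0,0,0,0,0,0],[0,0,0,0,0,0]], "force": 60}}

```text
t: 4.5
position: [493.2, -68.2, 135.4]
orientation: [179.9, -0.1, -0.1]
force: [0.4, -0.4, -0.6]
opening: 0.273
```

>>> {"method": "servo_tool", "body": {"steps": [[0,0,-0.3,0,0,0],[0,0,-0.3,0,0,0],[0,0,-0.3,0,0,0],[0,0,-0.3,0,0,0],[0,0,0,0,0,0]]}}

```text
t: 4.92
position: [492.8, -68.0, 148.2]
orientation: [180.0, 0.0, -0.1]
force: [-0.2, 0.5, -2.0]
opening: 0.275
```

>>> {"method": "servo_tool", "body": {"steps": [[0,0,-0.5,0,0,0],[0,0,-0.6,0,0,0],[0,0,-0.6,0,0,0],[0,0,-0.6,0,0,0],[0,0,-0.6,0,0,0],[0,0,-0.6,0,0,0]]}}

```text
t: 5.42
position: [492.4, -67.8, 186.2]
orientation: [180.0, 0.1, -0.1]
force: [-0.4, -0.1, -2.2]
opening: 0.27
```

>>> {"method": "servo_tool", "body": {"steps": [[0,0.02,-0.8,0,0,0],[0,0,-0.9,0,0,0],[0,0,-0.9,0,0,0],[0,0,-0.9,0,0,0],[0,0,-0.9,0,0,0],[0,0,-0.9,0,0,0],[0,0,-0.9,0,0,0],[0,0,-0.5,0,0,0]]}}

```text
t: 6.08
position: [492.1, -67.9, 261.4]
orientation: [180.0, -0.0, -0.1]
force: [-0.2, -0.6, -1.6]
opening: 0.271
```

```bash
python3 - <<'E'
from h import *
s=arm.sense(); print(s['position'].round(1),s['orientation'].round(2),s['force'])
c=optics.get_image('scene'); np.save('s1.npy',c,allow_pickle=True)
T=np.linalg.inv(c['cam_to_world'])
def proj(p):
    q=T[:3,:3]@np.array(p)+T[:3,3]; x,y=q[0]/q[2],q[1]/q[2]; f=1+c['k1']*(x*x+y*y); return c['fx']*x*f+c['cx'],c['fy']*y*f+c['cy']
x,y,z=s['position']
for h in(0,15,85,119,148): print(h,np.round(proj([x,y,z-125.4+h]),1))
cv2.imwrite('pics/s1.png',cv2.resize(c['img'][130:280,230:350],None,fx=4,fy=4,interpolation=cv2.INTER_CUBIC)[...,::-1])
E
```

```text
[492.1 -67.9 261.4] [ 1.7995e+02 -2.0000e-02 -1.1000e-01] [-0.23106157 -0.55890308 -1.55691406]
0 [289.7 210.8]
15 [289.7 203.4]
85 [289.7 167. ]
119 [289.7 148.3]
148 [289.7 131.9]
```

View pics/s1.png

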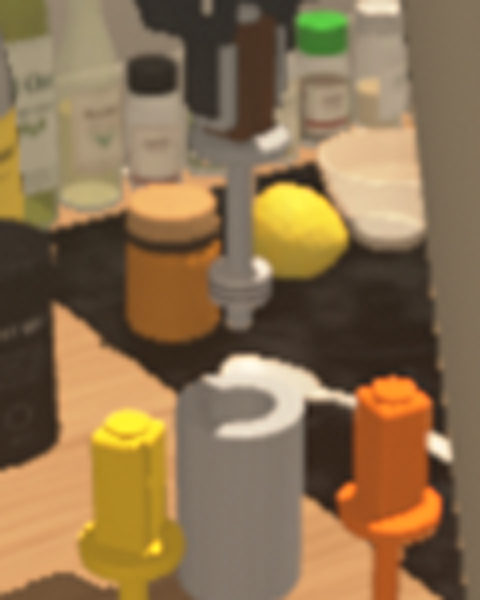

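The gauge hangs straight from the gripper: the tip at about (289.4,211.6) matches the prediction (289.7,210.8), and the collar sits low near the tip. The holder is now empty. On to the base.

>>> {"method": "servo_tool", "body": {"steps": [[0.1,1.5,0,0,0,0],[0.1,2.5,0,0,0,0],[0.1,3.2,0,0,0,0],[0.1,3.2,0,0,0,0],[0.1,3.2,0,0,0,0],[0.1,3.2,0,0,0,0],[0.1,3.2,0,0,0,0],[0.1,3.2,0,0,0,0]]}}

```text
t: 6.8
position: [499.7, -303.2, 262.6]
orientation: [-179.9, -0.1, 0.4]
force: [0.0, -0.1, -1.2]
opening: 0.276
```

>>> {"method": "servo_tool", "body": {"steps": [[0.1,3.0,0,0,0,0],[0.1,2.0,0,0,0,0],[0,1,0,0,0,0],[0,0,0,0,0,0],[0,0,0,0,0,0]]}}

```text
t: 7.22
position: [500.3, -371.6, 259.2]
orientation: [-179.7, 0.1, 0.1]
force: [-0.2, 0.9, -2.2]
opening: 0.275
```

>>> {"method": "servo_tool", "body": {"steps": [[0,1.0,0,-0.3,0,0],[0,0.5,0,0,0,0],[0,0,0.8,0,0,0],[0,0,1,0,0,0],[0,0,1,0,0,0],[0,0,1,0,0,0],[0,0,0.5,0,0,0],[0,0,0,0,0,0]]}}

```text
t: 7.88
position: [501.1, -381.4, 212.1]
orientation: [-179.9, 0.2, 0.4]
force: [0.5, -0.1, -2.1]
opening: 0.277
```

```bash
cat > v.py <<'E'
from h import *
import sys
n,u,v,w,h,k=sys.argv[1:]; u,v,w,h,k=map(int,(u,v,w,h,k))
s=arm.sense(); print(s['position'].round(1),s['orientation'].round(2),s['force'].round(1))
x,y,z=s['position']
for cam in('scene','top'):
    c=optics.get_image(cam); T=np.linalg.inv(c['cam_to_world']); np.save(f'{n}_{cam}.npy',c,allow_pickle=True)
    def proj(p):
        q=T[:3,:3]@np.array(p)+T[:3,3]; a,b=q[0]/q[2],q[1]/q[2]; f=1+c['k1']*(a*a+b*b); return np.round([c['fx']*a*f+c['cx'],c['fy']*b*f+c['cy']],1)
    print(cam,'tip',proj([x,y,z-125.4]),'flange',proj([x,y,z-40]),'socket',proj([500.6,-386.5,65]))
    cv2.imwrite(f'pics/{n}_{cam}.png',cv2.resize(c['img'][v:v+h,u:u+w],None,fx=k,fy=k,interpolation=cv2.INTER_CUBIC)[...,::-1])
E
python3 v.py s2 340 110 110 110 5
```

```text
[ 501.1 -381.4  212.1] [-179.95    0.18    0.44] [ 0.5 -0.1 -2.1]
scene tip [376.2 181.5] flange [379.2 146.8] socket [376.8 189.3]
top tip [392.9 218.9] flange [398.7 212.5] socket [393.7 220.6]
```

View pics/s2_scene.png

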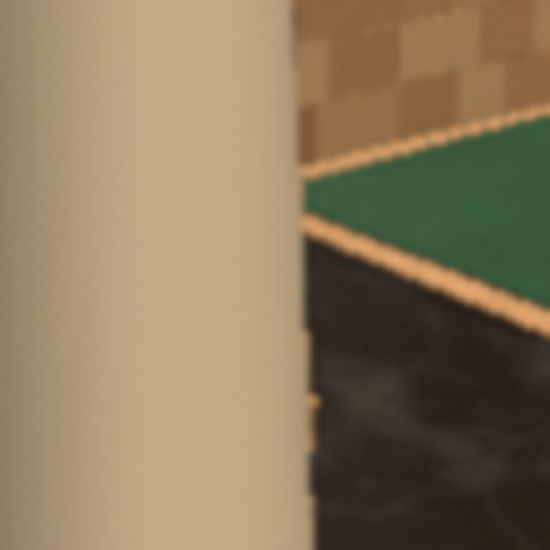

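The arm blocks the scene view of the base, so I'll go by the numbers and the force reading. The tip prediction in the last view was within 0.5 mm sideways.

>>> {"method": "servo_tool", "body": {"steps": [[-0.05,0.45,0,0,0.2,0.4],[0,0,0,0,0,0],[0,0,0.5,0,0,0],[0,0,0.5,0,0,0],[0,0,0,0,0,0]]}}

```text
t: 8.4
position: [501.4, -387.4, 204.6]
orientation: [179.8, -0.3, -0.0]
force: [-0.3, 0.9, -3.0]
opening: 0.27
```

```bash
python3 v.py s3 370 190 50 50 12
```

```text
[ 501.4 -387.4  204.6] [ 1.7978e+02 -2.8000e-01 -1.0000e-02] [-0.3  0.9 -3. ]
scene tip [377.2 183.6] flange [380.2 149.2] socket [376.8 189.3]
top tip [395.  219.3] flange [401.  212.9] socket [393.7 220.6]
```

View pics/s3_top.png

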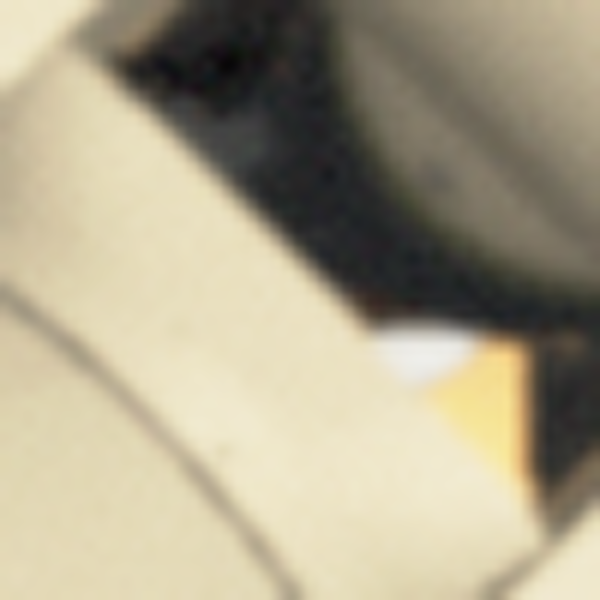

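>>> {"method": "servo_tool", "body": {"steps": [[-0.1,-0.1,0,0.2,-0.3,0],[0,0,0,0,0,0],[0,0,0.3,0,0,0],[0,0,0.3,0,0,0],[0,0,0,0,0,0]]}}

```text
t: 8.92
position: [500.6, -386.4, 199.4]
orientation: [179.9, -0.0, 0.0]
force: [-0.2, -0.1, -2.6]
opening: 0.278
```

>>> {"method": "servo_tool", "body": {"steps": [[0,0,0.3,0,0,0],[0,0,0.3,0,0,0],[0,0,0.3,0,0,0],[0,0,0,0,0,0]]}}

```text
t: 9.25
position: [500.6, -386.3, 189.1]
orientation: [179.9, -0.0, 0.0]
force: [-0.1, -0.0, -2.6]
opening: 0.277
```

>>> {"method": "servo_tool", "body": {"steps": [[0,0,0.2,0,0,0],[0,0,0.2,0,0,0],[0,0,0,0,0,0]]}}

```text
t: 9.5
position: [500.6, -386.3, 184.5]
orientation: [180.0, 0.0, 0.0]
force: [-0.2, -0.1, -1.2]
opening: 0.272
```

Tip is about 6 mm below the rim with no contact force, so it is in the socket. Continuing slowly.

>>> {"method": "servo_tool", "body": {"steps": [[0,0,0.2,0,0,0],[0,0,0.2,0,0,0],[0,0,0.2,0,0,0],[0,0,0.2,0,0,0]]}}

```text
t: 9.83
position: [500.7, -386.5, 176.3]
orientation: [179.9, -0.0, 0.0]
force: [-0.5, -0.2, -2.4]
opening: 0.274
```

>>> {"method": "servo_tool", "body": {"steps": [[0,0,0.2,0,0,0],[0,0,0.2,0,0,0]]}}

```text
t: 10.0
position: [500.8, -386.5, 172.6]
orientation: [179.9, -0.1, 0.0]
force: [-1.0, 0.7, 3.6]
opening: 0.273
```

>>> {"method": "servo_tool", "body": {"steps": [[0,0,0.2,0,0,0],[0,0,0.2,0,0,0]]}}

```text
t: 10.17
position: [500.7, -386.5, 169.0]
orientation: [179.9, -0.1, 0.0]
force: [-0.9, 0.5, 2.8]
opening: 0.276
```

The collar has met the rim at TCP z of about 174 and is sliding with about 5 N of friction. Continuing until the rod itself meets the bottom.

>>> {"method": "servo_tool", "body": {"steps": [[0,0,0.2,0,0,0],[0,0,0.2,0,0,0],[0,0,0.2,0,0,0]]}}

```text
t: 10.42
position: [500.7, -386.5, 163.0]
orientation: [179.8, -0.1, 0.0]
force: [-1.3, 0.9, 2.5]
opening: 0.271
```

>>> {"method": "servo_tool", "body": {"steps": [[0,0,0.12,0,0,0],[0,0,0.12,0,0,0],[0,0,0.12,0,0,0]]}}

```text
t: 10.67
position: [500.7, -386.5, 158.8]
orientation: [179.8, -0.1, 0.0]
force: [-1.0, 0.7, 1.9]
opening: 0.274
```

>>> {"method": "servo_tool", "body": {"steps": [[0,0,0.12,0,0,0],[0,0,0.12,0,0,0],[0,0,0.12,0,0,0]]}}

```text
t: 10.92
position: [500.7, -386.5, 154.9]
orientation: [179.8, -0.1, 0.0]
force: [-1.6, 1.9, 2.0]
opening: 0.273
```

>>> {"method": "servo_tool", "body": {"steps": [[0,0,0.12,0,0,0],[0,0,0.12,0,0,0]]}}

```text
t: 11.08
position: [500.7, -386.5, 152.3]
orientation: [179.8, -0.1, 0.0]
force: [-1.1, 1.1, 1.6]
opening: 0.276
```

>>> {"method": "servo_tool", "body": {"steps": [[0,0,0.12,0,0,0],[0,0,0.12,0,0,0]]}}

```text
t: 11.25
position: [500.7, -386.5, 149.6]
orientation: [179.8, -0.1, 0.0]
force: [-1.1, 0.3, 2.0]
opening: 0.275
```

>>> {"method": "servo_tool", "body": {"steps": [[0,0,0.1,0,0,0],[0,0,0.1,0,0,0]]}}

```text
t: 11.42
position: [500.9, -386.6, 148.1]
orientation: [179.8, -0.1, 0.0]
force: [-2.8, 3.9, 13.7]
opening: 0.276
```

>>> {"method": "servo_tool", "body": {"steps": [[0,0,0.1,0,0,0],[0,0,0.1,0,0,0]]}}

```text
t: 11.58
position: [500.9, -386.6, 148.1]
orientation: [179.7, -0.2, 0.0]
force: [-3.8, 2.8, 9.5]
opening: 0.272
```

>>> {"method": "servo_tool", "body": {"steps": [[0,0,0.1,0,0,0],[0,0,0.1,0,0,0]]}}

```text
t: 11.75
position: [500.8, -386.5, 148.1]
orientation: [179.7, -0.2, 0.0]
force: [-1.5, 2.2, 8.4]
opening: 0.271
```

The rod stands on the bottom: motion stopped at TCP z 148.1 while the force rose. Now the steady press.

>>> {"method": "servo_tool", "body": {"steps": [[0,0,0.12,0,0,0],[0,0,0.12,0,0,0],[0,0,0.12,0,0,0],[0,0,0.12,0,0,0]]}}

```text
t: 12.08
position: [500.7, -386.3, 148.1]
orientation: [179.5, -0.3, 0.0]
force: [-3.6, 2.9, 10.4]
opening: 0.275
```

```bash
python3 -c "
from h import *
s=arm.sense();print(s['position'],s['orientation'],s['force'],s['moment'])"
```

```text
[ 500.69844197 -386.27515784  148.10853286] [ 1.79528618e+02 -3.05343632e-01  4.87585113e-02] [-3.56600183  2.86858189 10.40722445] [0.81997217 0.88809715 0.04473781]
```

>>> {"method": "servo_tool", "body": {"steps": [[0,0,0.12,0.15,-0.1,0],[0,0,0.12,0.15,-0.1,0],[0,0,0.12,0.15,-0.1,0],[0,0,0.12,0.15,-0.1,0]]}}

```text
t: 12.42
position: [501.1, -386.8, 148.1]
orientation: [179.9, -0.1, 0.1]
force: [-2.1, 2.1, 9.2]
opening: 0.273
```

>>> {"method": "servo_tool", "body": {"steps": [[0,0,0.12,0.1,-0.1,0],[0,0,0.12,0.1,-0.1,0],[0,0,0.12,0.1,-0.1,0],[0,0,0.12,0.1,-0.1,0]]}}

```text
t: 12.75
position: [501.5, -387.2, 148.1]
orientation: [-180.0, 0.1, 0.1]
force: [-3.0, 2.6, 11.0]
opening: 0.273
```

Steady at 9–11 N. Holding on for over two more seconds, with small restoring turns.

>>> {"method": "servo_tool", "body": {"steps": [[0,0,0.12,0.05,-0.03,0],[0,0,0.12,0.05,-0.03,0],[0,0,0.12,0.05,-0.03,0],[0,0,0.12,0.05,-0.03,0],[0,0,0.12,0.05,-0.03,0],[0,0,0.12,0.05,-0.03,0]]}}

```text
t: 13.25
position: [501.6, -387.3, 148.1]
orientation: [-179.9, 0.1, 0.1]
force: [-3.5, 2.8, 10.7]
opening: 0.269
```

>>> {"method": "servo_tool", "body": {"steps": [[0,0,0.12,0.05,-0.03,0],[0,0,0.12,0.05,-0.03,0],[0,0,0.12,0.05,-0.03,0],[0,0,0.12,0.05,-0.03,0],[0,0,0.12,0.05,-0.03,0],[0,0,0.12,0.05,-0.03,0]]}}

```text
t: 13.75
position: [501.6, -387.3, 148.1]
orientation: [-179.9, 0.1, 0.1]
force: [-2.6, 3.1, 10.6]
opening: 0.27
```

>>> {"method": "servo_tool", "body": {"steps": [[0,0,0.12,0.05,-0.03,0],[0,0,0.12,0.05,-0.03,0],[0,0,0.12,0.05,-0.03,0],[0,0,0.12,0.05,-0.03,0],[0,0,0.12,0.05,-0.03,0],[0,0,0.12,0.05,-0.03,0],[0,0,0.12,0.05,-0.03,0],[0,0,0.12,0.05,-0.03,0]]}}

```text
t: 14.42
position: [501.5, -387.4, 148.1]
orientation: [-179.9, 0.1, 0.2]
force: [-3.6, 1.1, 11.1]
opening: 0.275
```

The press has held for about 3 s (11.4 to 14.4 s) at 9–11 N. Drawing straight out.

>>> {"method": "servo_tool", "body": {"steps": [[-0.05,-0.05,-0.1,0,0,0],[0,0,-0.2,0,0,0],[0,0,-0.2,0,0,0],[0,0,0,0,0,0]]}}

```text
t: 14.75
position: [501.1, -386.9, 152.3]
orientation: [-179.9, 0.1, 0.2]
force: [-0.0, -0.1, -2.0]
opening: 0.277
```

>>> {"method": "servo_tool", "body": {"steps": [[0,0,-0.3,0,0,0],[0,0,-0.3,0,0,0],[0,0,-0.3,0,0,0],[0,0,0,0,0,0]]}}

```text
t: 15.08
position: [501.1, -386.9, 161.2]
orientation: [-179.8, 0.2, 0.2]
force: [0.1, -0.2, -2.1]
opening: 0.274
```

>>> {"method": "servo_tool", "body": {"steps": [[0,0,-0.4,-0.1,0.15,0.1],[0,0,-0.5,0,0,0],[0,0,-0.5,0,0,0],[0,0,-0.5,0,0,0],[0,0,-0.5,0,0,0],[0,0,-0.5,0,0,0],[0,0,-0.6,0,0,0],[0,0,-0.6,0,0,0]]}}

```text
t: 15.75
position: [501.0, -386.8, 205.8]
orientation: [-179.9, 0.0, 0.1]
force: [0.7, 0.1, -2.2]
opening: 0.274
```

>>> {"method": "servo_tool", "body": {"steps": [[0,0,-0.8,0,0,0],[0,0,-0.9,0,0,0],[0,0,-0.9,0,0,0],[0,0,-0.9,0,0,0],[0,0,-0.9,0,0,0],[0,0,-0.6,0,0,0],[0,0,0,0,0,0]]}}

```text
t: 16.33
position: [501.3, -387.1, 264.0]
orientation: [179.9, -0.1, 0.1]
force: [0.5, -0.0, -1.6]
opening: 0.271
```

>>> {"method": "servo_tool", "body": {"steps": [[-0.1,-1.5,0,0,0,0],[-0.1,-2.5,0,0,0,0],[-0.1,-3.2,0,0,0,0],[-0.1,-3.2,0,0,0,0],[-0.1,-3.2,0,0,0,0],[-0.1,-3.2,0,0,0,0],[-0.1,-3.2,0,0,0,0],[-0.1,-3.2,0,0,0,0]]}}

```text
t: 17.0
position: [491.4, -151.8, 260.8]
orientation: [179.9, 0.0, -0.5]
force: [1.7, -0.1, -2.7]
opening: 0.275
```

>>> {"method": "servo_tool", "body": {"steps": [[-0.1,-3.0,0,0,0,0],[0,-2.0,0,0,0,0],[0,-1,0,0,0,0],[0,0,0,0,0,0],[0,0,0,0,0,0]]}}

```text
t: 17.42
position: [489.3, -83.7, 260.9]
orientation: [-180.0, 0.1, -0.1]
force: [-0.1, -1.2, -2.9]
opening: 0.275
```

>>> {"method": "servo_tool", "body": {"steps": [[0.2,-0.8,0,0,0,0],[0.17,-0.6,0,0,0,0],[0,0,0,0,0,0],[0,0,0,0,0,0],[0,0,0,0,0,0]]}}

```text
t: 17.83
position: [494.2, -72.3, 260.4]
orientation: [180.0, 0.1, -0.4]
force: [0.8, 0.6, -2.2]
opening: 0.273
```

```bash
sed -i 's/500.6,-386.5,65/493,-68.7,95/; s/.socket./"mouth"/' v.py; python3 v.py s4 240 130 100 110 5
```

```text
[494.2 -72.3 260.4] [ 1.7998e+02  1.0000e-01 -3.8000e-01] [ 0.8  0.6 -2.2]
scene tip [290.4 210.1] flange [290.4 166.3] mouth [289.6 230.3]
top tip [256.2 222.2] flange [250.6 215.7] mouth [257.  225.5]
```

View pics/s4_scene.png

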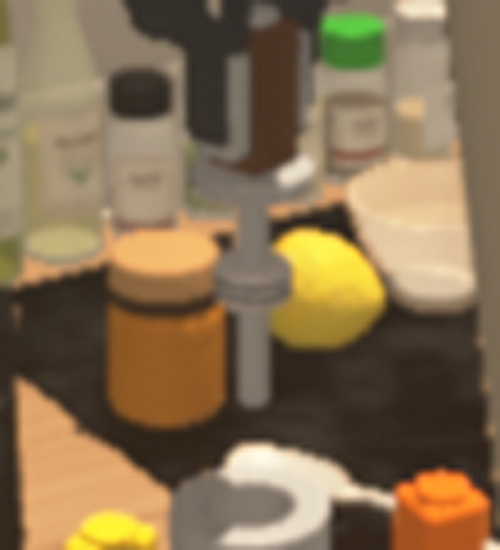

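The collar now stands about 42 mm up the rod (underside at v of about 190, tip at 211) and the gauge is upright in the grip; the tip at u = 290.2 matches the predicted 290.4. Next: centre over the holder and lower.

>>> {"method": "servo_tool", "body": {"steps": [[-0.12,-0.37,0,0,0.1,-0.3],[0,0,0,0,0,0],[0,0,0,0,0,0],[0,0,0.4,0,0,0],[0,0,0.5,0,0,0],[0,0,0.5,0,0,0],[0,0,0,0,0,0]]}}

```text
t: 18.52
position: [492.6, -68.7, 244.9]
orientation: [180.0, -0.0, -0.1]
force: [-0.1, -0.9, -1.8]
opening: 0.272
```

Tip is at about z = 119. Lowering in moderate steps with checks.

>>> {"method": "servo_tool", "body": {"steps": [[0.03,0,0.4,0,0,0],[0,0,0.5,0,0,0],[0,0,0.5,0,0,0],[0,0,0.5,0,0,0],[0,0,0.5,0,0,0],[0,0,0,0,0,0]]}}

```text
t: 19.02
position: [492.8, -68.7, 217.6]
orientation: [-180.0, 0.1, -0.1]
force: [-0.2, 1.5, -2.0]
opening: 0.272
```

>>> {"method": "servo_tool", "body": {"steps": [[0,0,0.3,0,0,0],[0,0,0.3,0,0,0],[0,0,0.3,0,0,0],[0,0,0.3,0,0,0],[0,0,0,0,0,0]]}}

```text
t: 19.43
position: [492.9, -68.7, 204.3]
orientation: [180.0, 0.1, -0.1]
force: [0.2, 0.9, -1.8]
opening: 0.274
```

>>> {"method": "servo_tool", "body": {"steps": [[0,0,0.3,0,0,0],[0,0,0.4,0,0,0],[0,0,0.4,0,0,0],[0,0,0.3,0,0,0],[0,0,0.2,0,0,0],[0,0,0,0,0,0]]}}

```text
t: 19.93
position: [492.9, -68.8, 186.7]
orientation: [180.0, 0.0, -0.1]
force: [-0.4, -0.4, -2.0]
opening: 0.27
```

>>> {"method": "servo_tool", "body": {"steps": [[0,0,0.2,0,0,0],[0,0,0.2,0,0,0],[0,0,0.2,0,0,0],[0,0,0,0,0,0]]}}

```text
t: 20.27
position: [493.1, -68.8, 180.2]
orientation: [180.0, 0.0, -0.1]
force: [-0.8, 0.0, -2.8]
opening: 0.272
```

```bash
python3 v.py s5 250 140 80 110 5
```

```text
[493.1 -68.8 180.2] [ 1.7998e+02  1.0000e-02 -1.0000e-01] [-0.8  0.  -2.8]
scene tip [289.7 248.9] flange [289.6 208.4] mouth [289.6 230.3]
top tip [259.3 228. ] flange [254.3 222.4] mouth [257.  225.5]
```

View pics/s5_scene.png

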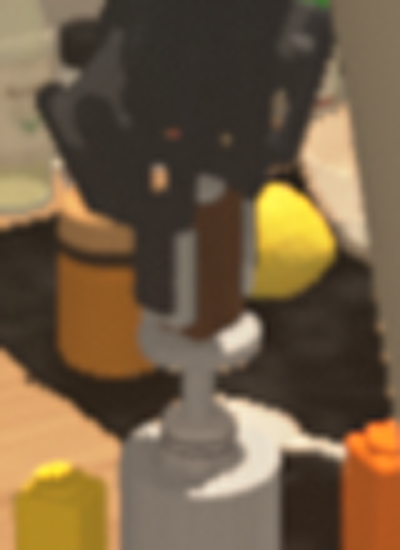

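The collar (centre at about x 200 of the crop) sits centred over the bore (tube spans 122–280) and is about to enter. Continuing slowly.

>>> {"method": "servo_tool", "body": {"steps": [[0,0,0.15,0,0,0],[0,0,0.15,0,0,0],[0,0,0.15,0,0,0],[0,0,0,0,0,0]]}}

```text
t: 20.7
position: [493.3, -68.9, 175.9]
orientation: [180.0, -0.1, -0.1]
force: [-0.1, -0.7, -3.1]
opening: 0.278
```

>>> {"method": "servo_tool", "body": {"steps": [[0,0,0.2,0,0,0],[0,0,0.2,0,0,0],[0,0,0.2,0,0,0],[0,0,0.2,0,0,0],[0,0,0.2,0,0,0],[0,0,0.2,0,0,0],[0,0,0,0,0,0]]}}

```text
t: 21.28
position: [493.3, -68.9, 162.4]
orientation: [180.0, -0.0, -0.1]
force: [-0.4, -1.4, -3.0]
opening: 0.271
```

No contact. Down to just above the rim, then the last bit gently.

>>> {"method": "servo_tool", "body": {"steps": [[-0.03,-0.02,0.25,0,0,0],[0,0,0.3,0,0,0],[0,0,0.3,0,0,0],[0,0,0.3,0,0,0],[0,0,0.3,0,0,0],[0,0,0.2,0,0,0],[0,0,0,0,0,0]]}}

```text
t: 21.87
position: [492.9, -68.7, 144.0]
orientation: [180.0, -0.0, -0.1]
force: [-0.4, -0.2, -1.8]
opening: 0.277
```

>>> {"method": "servo_tool", "body": {"steps": [[0,0,0.12,0,0,0],[0,0,0.12,0,0,0],[0,0,0.05,0,0,0],[0,0,0,0,0,0]]}}

```text
t: 22.2
position: [493.1, -68.7, 140.8]
orientation: [180.0, -0.0, -0.1]
force: [0.4, -1.5, -2.1]
opening: 0.273
```

>>> {"method": "servo_tool", "body": {"steps": [[0,0,0.1,0,0,0],[0,0,0.1,0,0,0],[0,0,0.1,0,0,0],[0,0,0,0,0,0]]}}

```text
t: 22.53
position: [493.2, -68.8, 137.8]
orientation: [179.9, -0.1, -0.1]
force: [-1.4, -0.7, -2.3]
opening: 0.275
```

>>> {"method": "servo_tool", "body": {"steps": [[0,0,0.06,0,0,0],[0,0,0.06,0,0,0],[0,0,0,0,0,0]]}}

```text
t: 22.78
position: [493.2, -68.8, 136.5]
orientation: [179.9, -0.1, -0.1]
force: [0.6, 0.2, -1.6]
opening: 0.274
```

>>> {"method": "servo_tool", "body": {"steps": [[0,0,0.05,0,0,0],[0,0,0.05,0,0,0]]}}

```text
t: 22.95
position: [493.2, -68.8, 135.5]
orientation: [179.9, -0.1, -0.1]
force: [0.8, 0.1, -1.9]
opening: 0.278
```

>>> {"method": "servo_tool", "body": {"steps": [[0,0,0.05,0,0,0],[0,0,0.02,0,0,0]]}}

```text
t: 23.12
position: [493.3, -68.8, 135.4]
orientation: [179.9, -0.1, -0.1]
force: [-0.7, -0.3, 1.0]
opening: 0.275
```

The flange is on the rim (contact at the same TCP z of 135.4 as at the grasp). Releasing.

>>> {"method": "servo_tool", "body": {"steps": [[0,0,0,0,0,0],[0,0,0,0,0,0]], "force": 20}}

```text
t: 23.28
position: [493.3, -68.8, 135.4]
orientation: [179.9, -0.1, -0.1]
force: [-0.3, 0.5, 0.4]
opening: 0.272
```

>>> {"method": "servo_tool", "body": {"steps": [[0,0,0,0,0,0],[0,0,0,0,0,0],[0,0,0,0,0,0],[0,0,0,0,0,0],[0,0,0,0,0,0],[0,0,0,0,0,0]], "fingers": 0.7}}

```text
t: 23.78
position: [493.9, -69.0, 135.7]
orientation: [179.9, -0.2, -0.1]
force: [-0.5, -0.2, -0.9]
opening: 0.693
```

Released. Retreating straight up, then looking.

>>> {"method": "servo_tool", "body": {"steps": [[0,0,-0.5,0,0,0],[0,0,-0.8,0,0,0],[0,0,-1,0,0,0],[0,0,-1,0,0,0],[0,0,-1.2,0,0,0],[0,0,-1.5,0,0,0],[0,0,-1.5,0,0,0],[0,0,-1.5,0,0,0]]}}

```text
t: 24.45
position: [492.5, -68.5, 231.5]
orientation: [180.0, -0.0, -0.1]
force: [0.0, -0.9, 0.5]
opening: 0.699
```

>>> {"method": "servo_tool", "body": {"steps": [[0,1.5,-0.5,0,0,0],[0,2.5,0,0,0,0],[0,3,0,0,0,0],[0,3,0,0,0,0],[0,3,0,0,0,0],[0,2,0,0,0,0],[0,0,0,0,0,0],[0,0,0,0,0,0]]}}

```text
t: 25.12
position: [492.9, -224.5, 248.5]
orientation: [179.6, -0.8, 0.1]
force: [-0.8, 1.3, -0.0]
opening: 0.7
```

```bash
python3 v.py s6 250 180 80 100 5; python3 - <<'E'
from h import *
t=np.load('s6_top.npy',allow_pickle=True).item(); s=np.load('s6_scene.npy',allow_pickle=True).item()
def blob(c,u0,v0,w,h,z):
    W=np.clip(c['img'][v0:v0+h,u0:u0+w,2].astype(float)-110,0,None); V,U=np.mgrid[v0:v0+h,u0:u0+w]
    p=[(U*W).sum()/W.sum(),(V*W).sum()/W.sum()]; print(p,onplane(c,[p],z).round(1)); 
blob(t,249,217,8,9,158); blob(s,283,196,14,8,158)
E
```

```text
[ 492.9 -224.5  248.5] [ 1.7958e+02 -7.7000e-01  9.0000e-02] [-0.8  1.3 -0. ]
scene tip [340.2 189.6] flange [342.1 150.3] mouth [289.6 230.3]
top tip [325.1 221.8] flange [325.4 215.3] mouth [257.  225.5]
[np.float64(251.97347422902737), np.float64(220.32132844511537)] [[494.9 -66.2 158. ]]
[np.float64(292.82758620689657), np.float64(199.48275862068965)] [[488.9 -72.7 158. ]]
```

View pics/s6_scene.png

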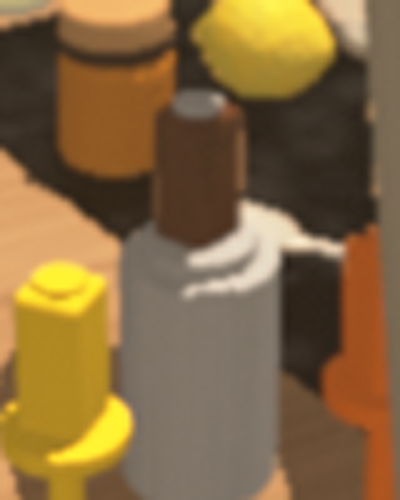

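The gauge hangs upright in the holder: button at about (289.6,200), flange flush on the rim, and the arm well clear. The blob numbers are off because the arm now shades the button; the picture puts the button back at its first spot. Handing in.

```bash
python3 -c "
from h import *
print(job.hand_in()); s=arm.sense(); print(s['t'],s['force'])"
```

```text
the job is handed in; nothing more can be done
None
the job is handed in; nothing more can be done
```

I took the gauge out of its holder, measured the socket with it, hung it back in the holder and handed the job in at about 25 s. The hand-in reported no verdict.

- **Descent:** The collar met the rim at TCP z of about 174 mm and slid up the rod with about 5 N of friction. The rod reached the bottom at TCP z 148.1 mm, which makes the socket about 42 mm deep.
- **Press:** I kept the rod pressed down for about 3 s at 8–11 N on the wrist reading, with one 13.7 N reading at first touch. There was 2–4 N of side load during the press, so the rod was leaning slightly on the socket wall.
- **Return:** I drew the gauge straight out with no resistance. The picture then showed the collar about 42 mm up the rod, matching the depth. It went back into the bore without contact, and the flange settled on the rim at the same TCP z (135.4 mm) as when I first gripped it.
- **Last check:** The final picture shows the gauge upright, with its flange flush on the rim and its button where it started. The gripper is open and well clear.

Some checks failed or could not be made:
- The arm blocked both cameras at the stand base, so the insertion relied on position and force readings alone.
- The automatic button position check at the end was off by 3–6 mm because the arm shaded the button, so I relied on the picture.
- The collar is inside the tube in the final view, so I could not check it after the gauge was hung.
- I did not re-measure the other objects at the end, but I felt no contact with any of them.

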